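Call the instructor and point out the unwelded plate

ROBOT

A 6-joint arm with a two-finger parallel gripper is mounted at the origin on a cart in front of the work surface, level with it; the furniture and walls round the work are solid. World frame = base frame: x ahead of the robot, y to its left, z up, the work surface at z = 0. Lengths are in m, angles in rad, forces in N, time in s.
With the tool pointing down it reaches from about 0.35 to 0.975 m from the base axis. Payload 4.9 kg.
Tool frame: the origin (TCP) lies at the very end of the fingers, on their centre line; the grasp point (between the pads) lies 19 mm behind it; x points along the fingers, z is the direction in which the jaws open and shut, and the axes are right-handed (so a half turn about x gives the same grasp; the last joint's range is limited). The gripper opens to 85 mm and grips with 20 to 120 N. Pads are 22 mm wide; open, the fingers measure 114 mm over their backs; the gripper's body (76 mm by 85 mm) begins 54 mm behind the grasp point. The pads swing forward as they close: fully open they stand 13 mm farther back than shut.
Start: joints at [1.019, 0.053, 1.613, -0, 1.476, -0.119], TCP at [0.262, 0.567, 0.231] pointing down, gripper open.
Joint ranges: [-3.01, 3.01], [-1.01, 2.22], [0.06, 2.58], [-1.02, 4.17], [0.09, 2.62], [-3.14, 3.14]. Speed limits (rad/s): [2.57, 2.57, 3.14, 3.14, 3.14, 3.14].

INTERFACE

Orientations are given as a unit quaternion [w, x, y, z].
In Python, from plant import manip, viewer gives the robot as it stands.
- The arm moves only by the shell command python3 -m inch 'ROWS'. ROWS is JSON, a list of rows, each an object with "fingers": the opening, from -1 (shut) to 1 (fully open), so that 0 is half open; "delta_pos": the shift along the tool's x, y, z in cm, a list of three; "twist": the turn, a rotation vector about the tool's x, y, z in degrees, a list of three. A call has 1 to 5 rows; each row shifts and turns the commanded pose from where the row before left it, along the tool's axes as they then stand; what a row does not reach is not made up. A row lasts 1/8 s, in which the tool goes at most 62.5 mm and 10.7 degrees, less where a joint would pass 70% of its speed; a pose out of reach is approached as far as the arm can. A call is refused whole if a number of a shift passes 6.25 or a number of a turn 10.7, either way. A call with a gripper value outside its range is refused whole. The fingers move at their own pace and stop on an object; the grip force is fixed at half the most. Time passes only in rows, so rows that do not move let the fingers close. It gives the time, the measured TCP pose, the force and the opening at its end, in the units of the state.
- manip.state(): the state, without advancing time (a new reading comes with each control period).
- viewer.grab_frame(name): name is "scene" or "top"; returns a dict with "pixels" (400x640x3 uint8, blue, green, red), "range_z" (400x640 float32, m along the optical axis (not along the pixel's ray), 0 where there is no reading), "K" (3x3 intrinsics, pixels), "k1" (the pictures are not rectified: a ray, as slopes to the right and down, at radius r is drawn at 1 + k1 r^2 times it, then the intrinsics apply), "pose" (4x4, takes a point from camera to world coordinates). Camera axes: x right, y down, z forward; pixel columns grow to the right and rows downward; lengths in m; the calibration is good to about 2 mm. A picture is of the moment at which its call begins.
- manip.job_done(): hands the job in, once; it reports no verdict.
The state is a dict: "time": time; "joint_pos": joint angles; "joint_vel": joint speeds; "joint_efforts": joint torques, N m; "tool_pos": TCP position; "tool_rot": TCP orientation; "contact_force": force on the tool from outside, world axes, zero at the start; "ft_torque": the same for the moment, N m; "gripper_width": opening from 0.0 (shut) to 1.0 (fully open).
Only numpy, scipy, OpenCV 4.12 (cv2) and the standard library are available. Lean on these libraries where they do the work, as an engineer would, in place of code of your own. Each camera call takes 0.05 s, during which the arm holds its last target.

TASK

Call the instructor by pressing the larger of the two push buttons on the grey call box right in with the fingertips and letting it come back out; leave the small button alone. Then point out which of the three practice plates in the row in front of the turntable has no weld bead yet: hold the fingertips two or three centimetres above the middle of that plate for at least two seconds without touching it, and finish while still pointing there. Grasp nothing, touch none of the plates, and leave everything on the table where it lies.

Things in the scene. Friction and masses are not known exactly. Their poses are not given: they have to be found in the camera images.
- plain_plate_top (a point): lying practice plate of bare steel, 50 (its x) x 100 (its y) x 6 mm, with NO weld bead (smooth top); the one to point at. This point is the middle of its upper face, 6 mm above the table; z points up. Loose, one of three like plates in a left-to-right row beyond the call box, places swapped between starts
- bead_plate_a_top (a point): lying practice plate of bare steel, 50 (its x) x 100 (its y) x 6 mm, with a weld bead 2 mm high along its upper face. This point is the middle of its upper face, 6 mm above the table; z points up. Loose, one of three like plates in a left-to-right row beyond the call box, places swapped between starts
- bead_plate_b_top (a point): lying practice plate of bare steel, 50 (its x) x 100 (its y) x 6 mm, with a weld bead 2 mm high along its upper face. This point is the middle of its upper face, 6 mm above the table; z points up. Loose, one of three like plates in a left-to-right row beyond the call box, places swapped between starts
- plain_plate: the same plain plate as a body; origin at the centre of its underside
- bead_plate_a: the first beaded plate as a body; origin at the centre of its underside
- bead_plate_b: the second beaded plate as a body; origin at the centre of its underside
- call_box: grey sheet-metal call box fixed to the table, 70 (x) x 120 (y) x 40 mm high, on a 150 mm long foot plate; origin under its centre, z up. Two round grey push buttons on its top, 64 mm apart along its y: the large one toward +y, the small one toward -y. It stands at the left or at the right of the near part of the table
- call_button_top (a point): centre of the top of the LARGE round push button (36 mm across), 58 mm above the table; pressed straight down, sprung, 6 mm travel, about 5 N to push it right in, springs back by itself
- call_button (a joint): travel of the large button: 0 out, 0.006 m right in
- small_button_top (a point): centre of the top of the SMALL round push button (18 mm across) on the same box; not to be pressed
- small_button (a joint): travel of the small button: 0 out, 0.005 m right in
- goggles: welding goggles with two dark round lenses, 86 x 181 x 30 mm, loose, on the side of the table opposite to the call box; origin under the middle. Bystander
- soapstone_holder: slim marking-stick holder, 10 x 122 x 11 mm, loose, lying between call box and goggles; origin under its middle, length along its y. Bystander
- nozzle_long: torch nozzle, 23 mm across, 58 mm high, standing loose near the middle front; origin at its foot. Bystander
- nozzle_short: torch nozzle, 23 mm across, 46 mm high, standing loose near the middle front; origin at its foot. Bystander
- t_joint: welded T piece, 45 x 80 x 40 mm high, loose, at the right edge of the table; origin under its middle. Bystander

How it is judged:
By the outcome, as a careful person would: the job done as asked, in the order asked, and still so for the second after the job is handed in, with the robot touching nothing.
It also fails if it takes over 40 s, if anything falls off the work surface, if the arm or the gripper's body presses on something with over 40 N, if the wrist force passes 120 N, or if a joint passes its speed limit or range.

## Working session

There is one attempt and no reset: what is moved stays moved. The work goes in short steps, Python scripts to look and compute and a shell command to move; the robot and the scene stay as the last step left them, time stands still between calls to the robot, and variables do not carry over. Pictures are saved under pics/ and viewed, and the job is handed in when it is done.

```bash
ls; mkdir -p pics; python3 - <<'E'
from plant import manip, viewer
import cv2
s=manip.state();print(s)
for n in("scene","top"):
    f=viewer.grab_frame(n);cv2.imwrite(f"pics/{n}0.png",f["pixels"]);print(n,f["K"],f["k1"],f["pose"])
E
```

```text
pics
{'time': 0.0, 'joint_pos': array([ 1.01900112e+00,  5.33592275e-02,  1.61432483e+00,  2.92533579e-06,
        1.47600062e+00, -1.18998164e-01]), 'joint_vel': array([ 0.00025871, -0.00034014, -0.00035913,  0.00066062, -0.00100193,
       -0.00077718]), 'joint_efforts': array([ 2.39480774e-03, -3.93650222e+01, -3.70191729e+01,  7.90890749e-05,
        6.76621363e-03,  1.64208154e-05]), 'tool_pos': array([0.26179408, 0.56682779, 0.23004314]), 'tool_rot': array([ 0.59502858, -0.38130226,  0.59636149,  0.38066068]), 'contact_force': array([ 0.73459303, -0.35198726,  0.08838707]), 'ft_torque': array([-0.00668485, -0.01734688, -0.02565149]), 'gripper_width': 0.9939186777019636}
scene [[435.97416828   0.         315.03882293]
 [  0.         435.97416828 194.4545217 ]
 [  0.           0.           1.        ]] -0.09616901068630812 [[-0.72617201 -0.35940105  0.58609308 -0.02946554]
 [-0.68720543  0.35394109 -0.6344087   0.50486606]
 [ 0.02056473 -0.86345619 -0.50400447  0.49233291]
 [ 0.          0.          0.          1.        ]]
top [[363.45778255   0.         323.67848553]
 [  0.         363.45778255 194.57129999]
 [  0.           0.           1.        ]] -0.0019226316278796547 [[-0.02491592 -0.9826842   0.18360547  0.34519877]
 [-0.99946689  0.02836273  0.01617038 -0.05245967]
 [-0.02109793 -0.18310469 -0.982867    0.90462625]
 [ 0.          0.          0.          1.        ]]
```

View pics/scene0.png

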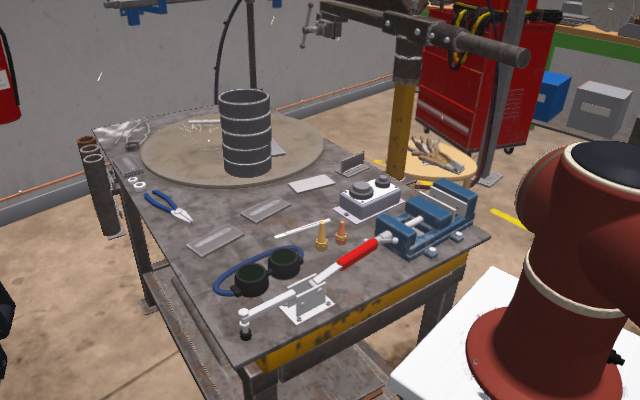

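View pics/top0.png

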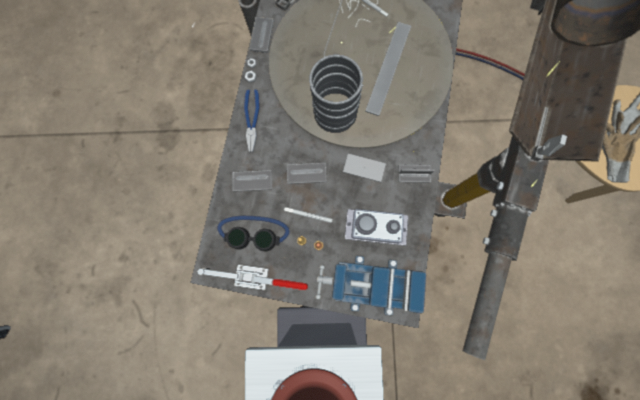

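```bash
cat > h.py <<'E'
import numpy as np, cv2
from plant import manip, viewer
def ray(f,u,v):
    K=f["K"];k=f["k1"]
    d=np.array([(u-K[0,2])/K[0,0],(v-K[1,2])/K[1,1]]);s=d.copy()
    for _ in range(20): s=d/(1+k*(s@s))
    return f["pose"][:3,:3]@np.array([s[0],s[1],1]),f["pose"][:3,3]
def onplane(f,u,v,z):
    d,o=ray(f,u,v);return o+d*(z-o[2])/d[2]
def pt(f,u,v):
    d,o=ray(f,u,v);return o+d*float(f["range_z"][int(v),int(u)])
E
python3 - <<'E'
from h import *
f=viewer.grab_frame("top");g=viewer.grab_frame("scene")
c=f["pixels"][130:265,210:445];cv2.imwrite("pics/topz.png",cv2.resize(c,None,fx=3.4,fy=3.4,interpolation=cv2.INTER_CUBIC))
c=g["pixels"][140:270,180:420];cv2.imwrite("pics/scz.png",cv2.resize(c,None,fx=3.3,fy=3.3,interpolation=cv2.INTER_CUBIC))
for u,v in[(540,190),(490,260),(475,345),(510,240),(470,190),(560,100),(390,285),(415,300),(336,90),(367,224),(394,227),(252,180),(306,173),(364,166),(420,230)]:print(u,v,pt(f,u,v).round(3))
E
```

```text
540 190 [ 0.443 -0.367  0.366]
490 260 [ 0.343 -0.288  0.35 ]
475 345 [ 0.225 -0.252  0.356]
510 240 [ 0.371 -0.314  0.366]
470 190 [ 0.485 -0.344  0.16 ]
560 100 [ 0.581 -0.409  0.377]
390 285 [ 0.292 -0.181  0.069]
415 300 [ 0.26  -0.233  0.077]
336 90 [ 0.777 -0.076  0.04 ]
367 224 [ 0.43  -0.137  0.066]
394 227 [ 0.422 -0.199  0.064]
252 180 [0.557 0.144 0.004]
306 173 [0.57  0.006 0.007]
364 166 [ 0.585 -0.142  0.004]
420 230 [ 0.418 -0.273  0.003]
```

View pics/topz.png

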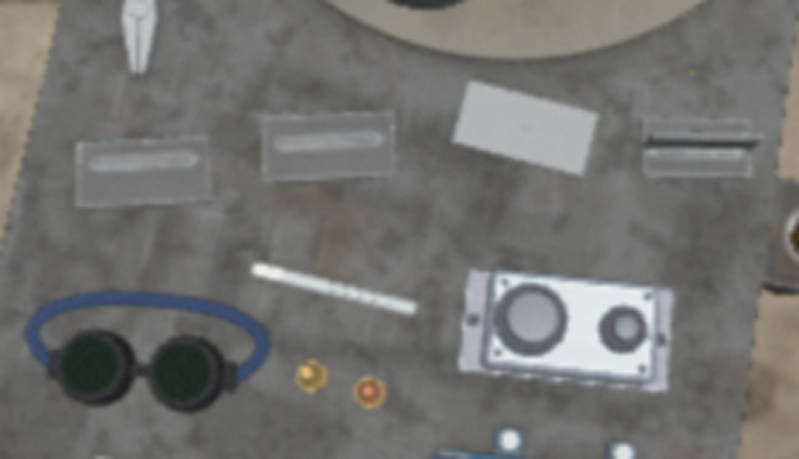

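View pics/scz.png

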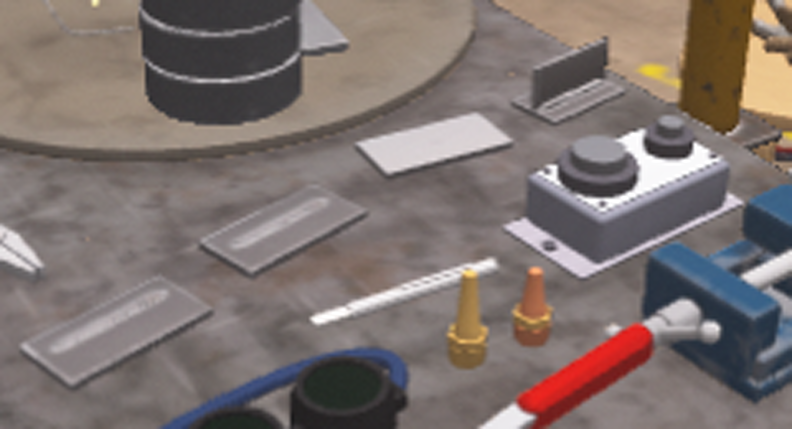

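```bash
python3 - <<'E'
from h import *
from scipy.spatial.transform import Rotation as R
f=viewer.grab_frame("top");g=viewer.grab_frame("scene")
def blob(im,box,lo,hi=255):
    x0,y0,x1,y1=box;gr=cv2.cvtColor(im["pixels"],cv2.COLOR_BGR2GRAY)[y0:y1,x0:x1]
    gr=cv2.resize(gr,None,fx=4,fy=4,interpolation=cv2.INTER_CUBIC)
    m=cv2.inRange(gr,lo,hi);m=cv2.morphologyEx(m,cv2.MORPH_OPEN,np.ones((5,5)))
    cs=cv2.findContours(m,0,2)[0];c=max(cs,key=cv2.contourArea)
    r=cv2.minAreaRect(c);q=cv2.boxPoints(r)
    M=cv2.moments(c);cc=np.array([M['m10'],M['m01']])/M['m00']
    tr=lambda p:(np.asarray(p)+.5)/4-.5+[x0,y0]
    return tr(cc),tr(q),np.array(r[1])/4
for im,box in((f,(338,146,392,186)),(g,(284,170,342,198))):
    c,q,s=blob(im,box,135);print("plate",c,s,onplane(im,*c,.006).round(4),[onplane(im,*p,.006)[:2].round(3) for p in q])
# button: print gray patches
gr=cv2.cvtColor(f["pixels"],cv2.COLOR_BGR2GRAY);print(gr[212:238,354:382])
gs=cv2.cvtColor(g["pixels"],cv2.COLOR_BGR2GRAY);print(gs[176:200,346:378])
E
```

```text
plate [364.27211365 167.09824143] [40.48331833 19.69958305] [ 0.5812 -0.1428  0.006 ] [array([ 0.571, -0.086]), array([ 0.621, -0.1  ]), array([ 0.591, -0.199]), array([ 0.542, -0.184])]
plate [311.01844992 182.5739942 ] [12.23000908 46.0957489 ] [ 0.5802 -0.1404  0.006 ] [array([ 0.62 , -0.103]), array([ 0.586, -0.221]), array([ 0.541, -0.18 ]), array([ 0.575, -0.07 ])]
[[127 160 200 184 162 192 224 229 225 218 212 211 210 213 220 223 214 214
  211 200 186 175 170 171 170 165 159 157]
 [128 165 214 195 158 186 218 220 195 164 154 153 154 157 173 194 199 218
  228 227 226 224 226 228 227 222 217 211]
 [127 170 224 225 196 181 179 159 134 111 105 104 101 101 112 130 143 181
  217 227 230 231 232 231 231 229 229 229]
 [129 168 224 227 194 149 125 110 101 102 106 109 104 101 102 101 104 126
  163 197 220 227 229 228 228 228 229 229]
 [128 162 215 202 153 113 101 101 106 119 129 134 137 134 128 113 102  99
  113 142 188 224 230 229 229 229 228 230]
 [131 164 198 166 117 101 102 110 124 141 148 150 153 152 149 143 130 110
  104 111 158 215 230 231 230 231 230 230]
 [136 159 163 130 104  9
[... 4809 characters left out ...]
2  76  61  61 179 241 248 248 249]
 [176 174 235 230  92  58  56  56  57  54  57  58  68  76  80  88  92  91
   85  78  75  66  61  60  61  60  95 227 248 249 249 249]
 [170 182 166 182 179  94  61  54  56  56  58  58  60  59  58  57  58  57
   60  59  60  61  62  59  60  64 181 242 249 249 248 248]
 [142 160 171 173 157 154 123  61  62  57  57  57  57  56  57  57  58  57
   59  59  58  59  58  64  79 143 234 248 248 249 247 220]
 [105 128 149 165 176 172 147 126 120 100  69  59  62  60  58  58  57  59
   59  58  62  65  78 145 235 249 248 248 240 197 162 176]
 [ 79  91 113 135 155 169 180 168 184 223 193 128 128 110  88  78  75  81
   87  86 143 177 234 248 248 249 233 162 170 187 181 176]]
```

```bash
python3 - <<'E'
from h import *
from scipy.spatial.transform import Rotation as R
f=viewer.grab_frame("top");g=viewer.grab_frame("scene")
a=onplane(f,366.4,223,.058);b=onplane(g,361,184.7,.058);print(a,b, onplane(f,394,227,.058))
s=manip.state();print(s["tool_pos"]);M=R.from_quat(s["tool_rot"],scalar_first=True).as_matrix();print(M.round(3))
t=(a+b)/2
print("delta cm to 10cm above table",100*M.T@(np.r_[t[:2],.15]-s["tool_pos"]))
E
```

```text
[ 0.43311678 -0.13638367  0.058     ] [ 0.43638267 -0.13864347  0.058     ] [ 0.42207274 -0.19987357  0.058     ]
[0.26208926 0.56728581 0.23112592]
[[-0.    -0.908  0.419]
 [-0.     0.419  0.908]
 [-1.     0.    -0.   ]]
delta cm to 10cm above table [  8.12703437 -45.23611187 -56.73621091]
```

```bash
python3 -m inch '[{"fingers":-1,"delta_pos":[0,-2,-2.5],"twist":[0,0,0]},{"fingers":-1,"delta_pos":[0,-3.5,-4.4],"twist":[0,0,0]},{"fingers":-1,"delta_pos":[0,-3.7,-4.7],"twist":[0,0,0]},{"fingers":-1,"delta_pos":[0,-3.7,-4.7],"twist":[0,0,0]},{"fingers":-1,"delta_pos":[0,-3.7,-4.7],"twist":[0,0,0]}]'
```

```text
time: 1.02
tool_pos: [0.3249, 0.3054, 0.2315]
tool_rot: [0.596, -0.381, 0.595, 0.381]
contact_force: [0.7, 0.0, -0.6]
gripper_width: 0.003
```

```bash
python3 -m inch '[{"fingers":-1,"delta_pos":[0,-3.7,-4.7],"twist":[0,0,0]},{"fingers":-1,"delta_pos":[0,-3.7,-4.7],"twist":[0,0,0]},{"fingers":-1,"delta_pos":[0,-3.7,-4.7],"twist":[0,0,0]},{"fingers":-1,"delta_pos":[0,-3.7,-4.7],"twist":[0,0,0]},{"fingers":-1,"delta_pos":[0,-3.7,-4.7],"twist":[0,0,0]}]'
python3 - <<'E'
from h import *
from scipy.spatial.transform import Rotation as R
s=manip.state();M=R.from_quat(s["tool_rot"],scalar_first=True).as_matrix()
print(s["joint_pos"],100*M.T@(np.array([.4345,-.1375,.10])-s["tool_pos"]))
E
```

```text
time: 1.65
tool_pos: [0.3943, 0.0143, 0.2318]
tool_rot: [0.596, -0.381, 0.595, 0.381]
contact_force: [0.7, 0.4, 0.3]
gripper_width: 0.001
[-1.53174775e-01 -5.52735597e-01  2.11358690e+00  1.82135310e-04
  1.57884046e+00 -1.29115950e+00] [ 13.18691555  -9.99311814 -12.09886813]
```

```bash
python3 -m inch '[{"fingers":-1,"delta_pos":[1,-3.6,-4.4],"twist":[0,0,0]},{"fingers":-1,"delta_pos":[3,-3.4,-4.1],"twist":[0,0,0]},{"fingers":-1,"delta_pos":[4,-2,-2.4],"twist":[0,0,0]},{"fingers":-1,"delta_pos":[4,-1,-1.2],"twist":[0,0,0]},{"fingers":-1,"delta_pos":[0,0,0],"twist":[0,0,0]}]'
python3 - <<'E'
from h import *
from scipy.spatial.transform import Rotation as R
s=manip.state();M=R.from_quat(s["tool_rot"],scalar_first=True).as_matrix()
print(100*M.T@(np.array([.4345,-.1375,.058])-s["tool_pos"]))
f=viewer.grab_frame("scene");cv2.imwrite("pics/s1.png",cv2.resize(f["pixels"][60:260,260:500],None,fx=3,fy=3))
f=viewer.grab_frame("top");cv2.imwrite("pics/t1.png",f["pixels"])
E
```

```text
time: 2.28
tool_pos: [0.4317, -0.1352, 0.1079]
tool_rot: [0.595, -0.378, 0.597, 0.383]
contact_force: [1.1, 0.7, 0.0]
gripper_width: 0.001
[ 4.98667386 -0.39297135 -0.09436879]
```

View pics/s1.png

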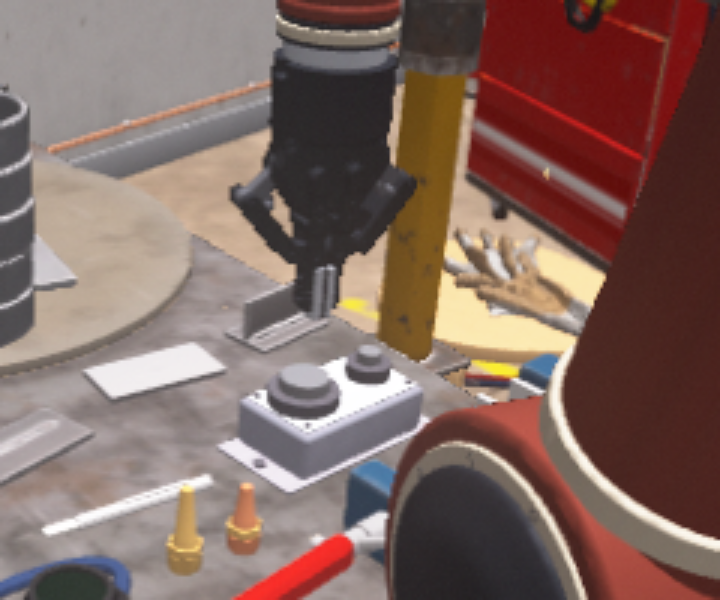

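View pics/t1.png

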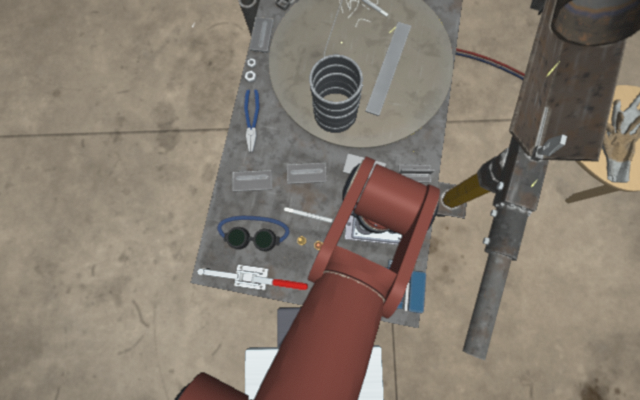

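```bash
python3 -c "
from h import *
f=viewer.grab_frame('scene');print(onplane(f,365,162,.108))"
python3 -m inch '[{"fingers":-1,"delta_pos":[2,-0.3,-0.1],"twist":[0,0,0]},{"fingers":-1,"delta_pos":[2,0,0],"twist":[0,0,0]},{"fingers":-1,"delta_pos":[0.5,0,0],"twist":[0,0,0]},{"fingers":-1,"delta_pos":[0,0,0],"twist":[0,0,0]}]'
```

```text
[ 0.43597748 -0.14531069  0.108     ]
time: 2.92
tool_pos: [0.4373, -0.1377, 0.0677]
tool_rot: [0.596, -0.382, 0.595, 0.381]
contact_force: [0.2, -0.9, -0.5]
gripper_width: 0.002
```

```bash
python3 - <<'E'
from h import *
f=viewer.grab_frame("scene");cv2.imwrite("pics/s2.png",cv2.resize(f["pixels"][140:220,320:420],None,fx=7,fy=7,interpolation=cv2.INTER_CUBIC))
s=manip.state();print(s["tool_pos"])
p=np.linalg.inv(f["pose"])@np.r_[s["tool_pos"],1]
a=p[:2]/p[2];a=a*(1+f["k1"]*(a@a));px=f["K"]@np.r_[a,1];print(px,"crop",(px[0]-320)*7,(px[1]-140)*7)
E
```

```text
[ 0.43746926 -0.13791417  0.06791166]
[360.71732201 180.42104679   1.        ] crop 285.02125406441684 282.94732752601493
```

View pics/s2.png

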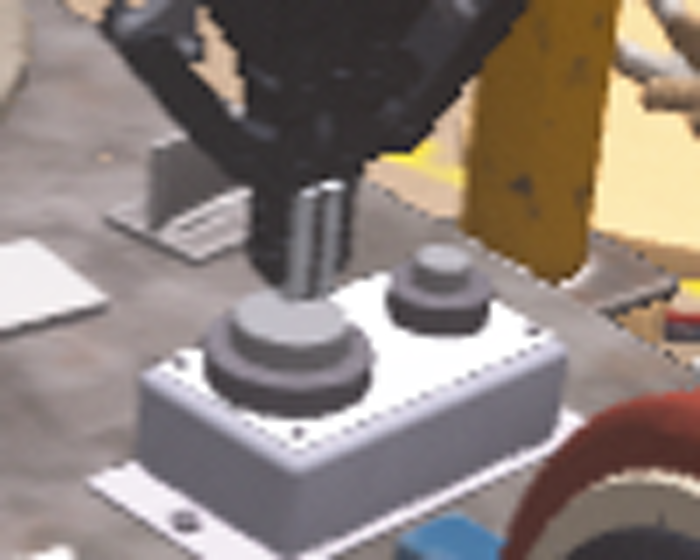

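```bash
python3 -m inch '[{"fingers":-1,"delta_pos":[0.6,-0.1,0.1],"twist":[0,0,0]},{"fingers":-1,"delta_pos":[0.6,0,0],"twist":[0,0,0]},{"fingers":-1,"delta_pos":[0,0,0],"twist":[0,0,0]}]'
python3 -m inch '[{"fingers":-1,"delta_pos":[0.4,0,0],"twist":[0,0,0]},{"fingers":-1,"delta_pos":[0,0,0],"twist":[0,0,0]}]'
```

```text
time: 3.35
tool_pos: [0.4391, -0.1378, 0.0559]
tool_rot: [0.596, -0.382, 0.595, 0.38]
contact_force: [-0.9, 0.3, 8.3]
gripper_width: 0.001
time: 3.6
tool_pos: [0.4394, -0.1379, 0.0555]
tool_rot: [0.596, -0.381, 0.596, 0.381]
contact_force: [-13.0, 6.7, 30.9]
gripper_width: 0.002
```

```bash
python3 - <<'E'
from h import *
f=viewer.grab_frame("scene");cv2.imwrite("pics/s3.png",cv2.resize(f["pixels"][140:220,320:420],None,fx=7,fy=7,interpolation=cv2.INTER_CUBIC))
s=manip.state();print(s["tool_pos"],s["contact_force"],s["ft_torque"])
for n,u,v in(("tablefront",340,225),("btn",358,188),("boxtop",385,188)):print(n,pt(f,u,v))
E
```

```text
[ 0.4393933  -0.13791891  0.05547727] [-11.62442128   5.85837283  30.70932235] [ 1.11620088  2.17198839 -0.04196393]
tablefront [ 0.38748966 -0.01621762  0.03997907]
btn [ 0.43478603 -0.12697848  0.05542284]
boxtop [ 0.41001935 -0.18983549  0.04055439]
```

View pics/s3.png

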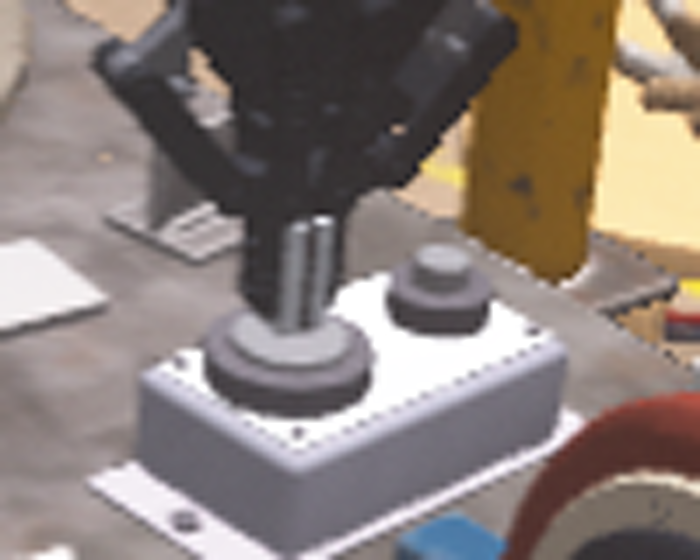

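```bash
python3 - <<'E'
from h import *
f=viewer.grab_frame("scene");np.save("d_in.npy",f["range_z"]);np.save("p_in.npy",f["pixels"])
for v in(187,188,189,190):print([ (pt(f,u,v)[2]*1000).round(1) for u in range(355,372,2)])
E
python3 -m inch '[{"fingers":-1,"delta_pos":[-0.4,0.4,0],"twist":[0,0,0]},{"fingers":-1,"delta_pos":[-1.5,0,0],"twist":[0,0,0]},{"fingers":-1,"delta_pos":[-0.5,0,0],"twist":[0,0,0]},{"fingers":-1,"delta_pos":[0,0,0],"twist":[0,0,0]}]'
python3 - <<'E'
from h import *
f=viewer.grab_frame("scene")
for v in(183,184,185,187,188):print([ (pt(f,u,v)[2]*1000).round(1) for u in range(355,372,2)])
a=np.hstack([np.load("p_in.npy")[170:205,340:385],f["pixels"][170:205,340:385]])
cv2.imwrite("pics/cmp.png",cv2.resize(a,None,fx=8,fy=8,interpolation=cv2.INTER_NEAREST))
E
```

```text
[np.float64(55.3), np.float64(55.5), np.float64(58.1), np.float64(59.0), np.float64(57.1), np.float64(56.4), np.float64(55.9), np.float64(52.4), np.float64(52.6)]
[np.float64(56.0), np.float64(57.6), np.float64(56.0), np.float64(56.7), np.float64(55.5), np.float64(55.9), np.float64(57.5), np.float64(52.9), np.float64(51.6)]
[np.float64(492.3), np.float64(56.8), np.float64(56.7), np.float64(56.6), np.float64(55.8), np.float64(56.2), np.float64(55.1), np.float64(52.3), np.float64(52.6)]
[np.float64(54.6), np.float64(55.3), np.float64(56.6), np.float64(56.4), np.float64(56.1), np.float64(56.4), np.float64(56.2), np.float64(51.8), np.float64(53.6)]
time: 4.2
tool_pos: [0.434, -0.1355, 0.0742]
tool_rot: [0.596, -0.381, 0.596, 0.381]
contact_force: [0.1, 0.3, -0.6]
gripper_width: -0.002
[np.float64(62.4), np.float64(61.9), np.float64(63.0), np.float64(61.6), np.float64(61.5), np.float64(62.7), np.float64(62.1), np.float64(40.7), np.float64(41.0)]
[np.float64(61.0), np.float64(62.6), np.float64(63.3), np.float64(62.6), np.float64(62.1), np.float64(62.8), np.float64(62.6), np.float64(40.7), np.float64(39.5)]
[np.float64(63.8), np.float64(62.9), np.float64(62.4), np.float64(62.9), np.float64(62.8), np.float64(62.9), np.float64(63.9), np.float64(60.1), np.float64(40.8)]
[np.float64(60.7), np.float64(61.3), np.float64(63.1), np.float64(62.2), np.float64(62.3), np.float64(63.5), np.float64(63.3), np.float64(60.6), np.float64(53.2)]
[np.float64(58.4), np.float64(61.5), np.float64(62.9), np.float64(62.7), np.float64(63.4), np.float64(62.1), np.float64(60.2), np.float64(57.1), np.float64(51.4)]
```

View pics/cmp.png

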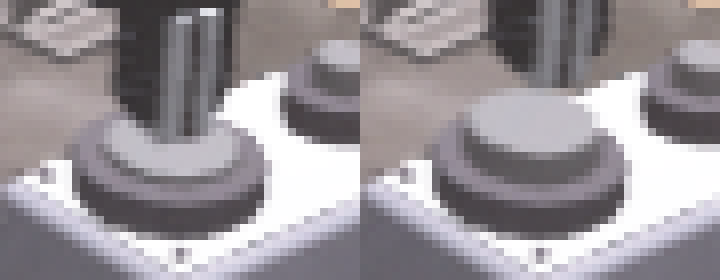

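```bash
python3 - <<'E'
from h import *
from scipy.spatial.transform import Rotation as R
s=manip.state();M=R.from_quat(s["tool_rot"],scalar_first=True).as_matrix()
print(100*M.T@(np.array([.581,-.1417,.031])-s["tool_pos"]))
E
python3 -m inch '[{"fingers":-1,"delta_pos":[-3,0,0],"twist":[0,0,0]},{"fingers":-1,"delta_pos":[-1,-2,1],"twist":[0,0,0]},{"fingers":-1,"delta_pos":[0,-4,1.5],"twist":[0,0,0]},{"fingers":-1,"delta_pos":[0,-4,1.5],"twist":[0,0,0]},{"fingers":-1,"delta_pos":[0,-3,1],"twist":[0,0,0]}]'
python3 -m inch '[{"fingers":-1,"delta_pos":[0,-0.6,0.6],"twist":[0,0,0]},{"fingers":-1,"delta_pos":[0,0,0],"twist":[0,0,0]}]'
python3 - <<'E'
from h import *
from scipy.spatial.transform import Rotation as R
s=manip.state();M=R.from_quat(s["tool_rot"],scalar_first=True).as_matrix()
print(100*M.T@(np.array([.581,-.1417,.031])-s["tool_pos"]))
f=viewer.grab_frame("scene");cv2.imwrite("pics/s4.png",cv2.resize(f["pixels"][90:240,250:450],None,fx=4,fy=4,interpolation=cv2.INTER_CUBIC))
E
```

```text
[  4.26188904 -13.64031481   5.60645882]
time: 4.88
tool_pos: [0.5741, -0.1445, 0.1131]
tool_rot: [0.595, -0.381, 0.596, 0.382]
contact_force: [0.3, 0.7, 0.3]
gripper_width: -0.003
time: 5.12
tool_pos: [0.5803, -0.1413, 0.1133]
tool_rot: [0.595, -0.38, 0.596, 0.382]
contact_force: [-0.2, 0.4, -0.4]
gripper_width: 0.0
[ 8.22786944e+00 -1.00396429e-01 -6.19718174e-03]
```

View pics/s4.png

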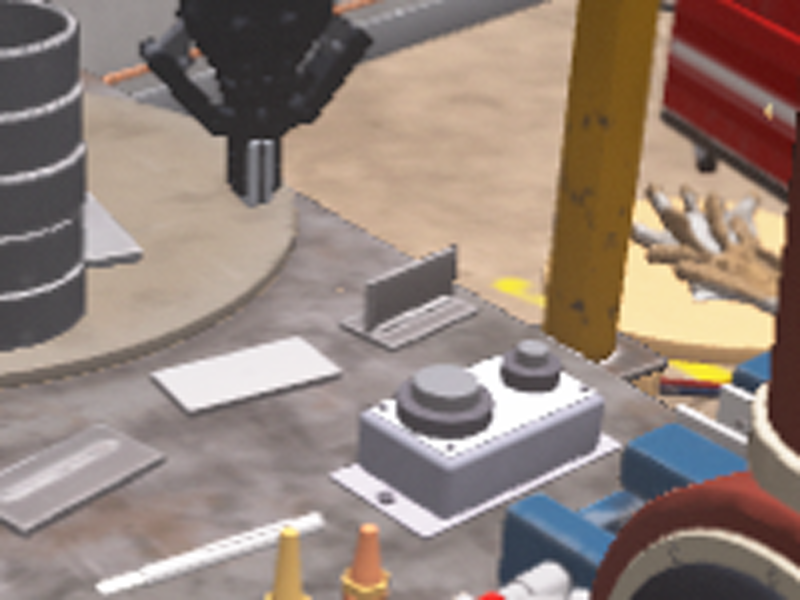

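Button is back out, and the fingertips stand high above the plain plate. Now I descend in slowing steps.

```bash
python3 -m inch '[{"fingers":-1,"delta_pos":[3,-0.1,0],"twist":[0,0,0]},{"fingers":-1,"delta_pos":[2.5,0,0],"twist":[0,0,0]},{"fingers":-1,"delta_pos":[1.5,0,0],"twist":[0,0,0]},{"fingers":-1,"delta_pos":[0.8,0,0],"twist":[0,0,0]},{"fingers":-1,"delta_pos":[0.4,0,0],"twist":[0,0,0]}]'
python3 -m inch '[{"fingers":-1,"delta_pos":[0,0,0],"twist":[0,0,0]},{"fingers":-1,"delta_pos":[0,0,0],"twist":[0,0,0]}]'
python3 - <<'E'
from h import *
f=viewer.grab_frame("scene");cv2.imwrite("pics/s5.png",cv2.resize(f["pixels"][120:220,270:400],None,fx=6,fy=6,interpolation=cv2.INTER_CUBIC))
s=manip.state();print(s["tool_pos"])
for n,q in(("tcp",s["tool_pos"]),("below",np.r_[s["tool_pos"][:2],.006])):
    p=np.linalg.inv(f["pose"])@np.r_[q,1];a=p[:2]/p[2];a=a*(1+f["k1"]*(a@a));px=f["K"]@np.r_[a,1];print(n,(px[:2]-[270,120])*6)
for u,v in((295,186),(325,180),(330,181),(298,188)):print(pt(f,u,v).round(4))
E
```

```text
time: 5.8
tool_pos: [0.582, -0.1423, 0.0325]
tool_rot: [0.596, -0.381, 0.596, 0.381]
contact_force: [-0.1, 0.8, 0.3]
gripper_width: 0.002
time: 6.05
tool_pos: [0.5826, -0.1425, 0.0332]
tool_rot: [0.596, -0.381, 0.595, 0.381]
contact_force: [0.8, -0.3, 0.3]
gripper_width: -0.0
[ 0.582617   -0.14243604  0.03315797]
tcp [246.4795306  309.25109812]
below [245.35573895 371.53921263]
[ 0.5929 -0.1009  0.0073]
[ 0.5654 -0.1723  0.0064]
[ 0.553  -0.176   0.0072]
[ 0.5843 -0.102   0.0051]
```

View pics/s5.png

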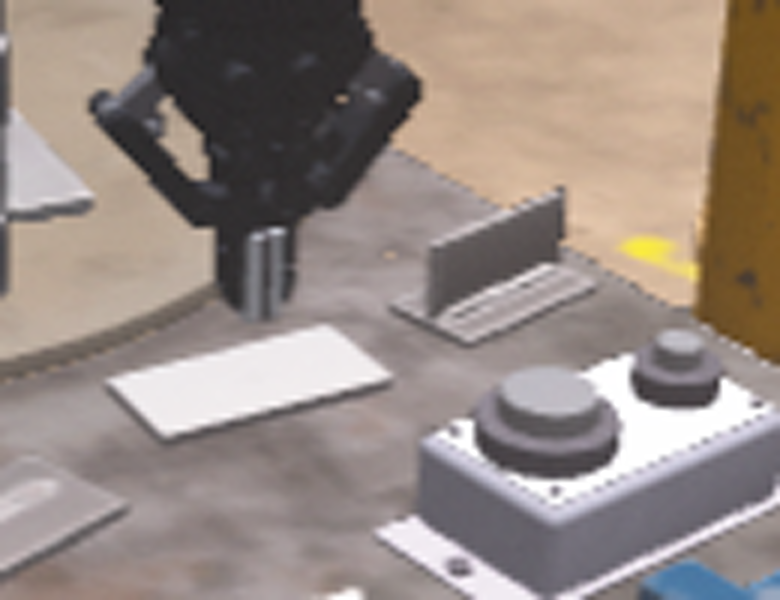

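```bash
python3 -m inch '[{"fingers":-1,"delta_pos":[0.2,0.2,0.15],"twist":[0,0,0]},{"fingers":-1,"delta_pos":[0,0,0],"twist":[0,0,0]},{"fingers":-1,"delta_pos":[0,0,0],"twist":[0,0,0]},{"fingers":-1,"delta_pos":[0,0,0],"twist":[0,0,0]},{"fingers":-1,"delta_pos":[0,0,0],"twist":[0,0,0]}]'
for i in 1 2 3 4; do python3 -m inch '[{"fingers":-1,"delta_pos":[0,0,0],"twist":[0,0,0]},{"fingers":-1,"delta_pos":[0,0,0],"twist":[0,0,0]},{"fingers":-1,"delta_pos":[0,0,0],"twist":[0,0,0]},{"fingers":-1,"delta_pos":[0,0,0],"twist":[0,0,0]},{"fingers":-1,"delta_pos":[0,0,0],"twist":[0,0,0]}]'; done
python3 - <<'E'
from h import *
f=viewer.grab_frame("scene");cv2.imwrite("pics/s6.png",f["pixels"])
E
```

```text
time: 6.72
tool_pos: [0.5808, -0.1401, 0.0303]
tool_rot: [0.596, -0.381, 0.596, 0.381]
contact_force: [0.1, 0.3, 0.3]
gripper_width: -0.002
time: 7.35
tool_pos: [0.5808, -0.14, 0.0303]
tool_rot: [0.596, -0.381, 0.596, 0.381]
contact_force: [0.5, -0.6, -0.4]
gripper_width: -0.001
time: 7.98
tool_pos: [0.5808, -0.14, 0.0303]
tool_rot: [0.596, -0.381, 0.596, 0.381]
contact_force: [0.7, -0.2, -0.2]
gripper_width: -0.002
time: 8.6
tool_pos: [0.5808, -0.14, 0.0303]
tool_rot: [0.596, -0.381, 0.596, 0.381]
contact_force: [0.4, 0.3, 0.3]
gripper_width: -0.001
time: 9.22
tool_pos: [0.5808, -0.14, 0.0303]
tool_rot: [0.596, -0.381, 0.596, 0.381]
contact_force: [0.0, -0.4, 0.4]
gripper_width: 0.001
```

View pics/s6.png

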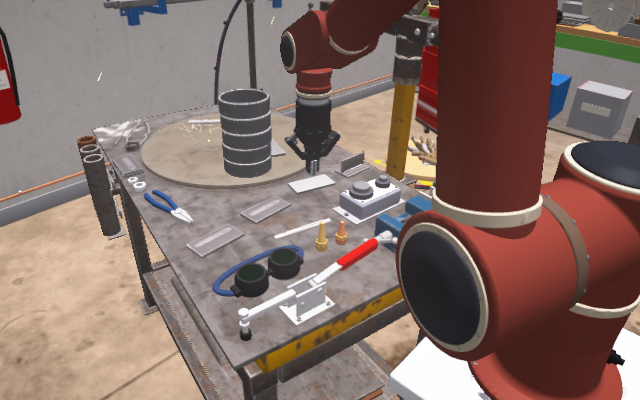

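```bash
python3 -m inch '[{"fingers":-1,"delta_pos":[-0.15,0,0],"twist":[0,0,0]},{"fingers":-1,"delta_pos":[0,0,0],"twist":[0,0,0]},{"fingers":-1,"delta_pos":[0,0,0],"twist":[0,0,0]},{"fingers":-1,"delta_pos":[0,0,0],"twist":[0,0,0]},{"fingers":-1,"delta_pos":[0,0,0],"twist":[0,0,0]}]'
for i in 1 2 3 4; do python3 -m inch '[{"fingers":-1,"delta_pos":[0,0,0],"twist":[0,0,0]},{"fingers":-1,"delta_pos":[0,0,0],"twist":[0,0,0]},{"fingers":-1,"delta_pos":[0,0,0],"twist":[0,0,0]},{"fingers":-1,"delta_pos":[0,0,0],"twist":[0,0,0]},{"fingers":-1,"delta_pos":[0,0,0],"twist":[0,0,0]}]'|sed -n 1,2p; done
python3 -c "
from plant import manip
print(manip.state()['tool_pos']);print(manip.job_done())"
```

```text
time: 9.9
tool_pos: [0.5808, -0.14, 0.0317]
tool_rot: [0.596, -0.381, 0.596, 0.381]
contact_force: [-0.1, -0.8, -0.7]
gripper_width: 0.003
time: 10.52
tool_pos: [0.5808, -0.14, 0.0318]
time: 11.15
tool_pos: [0.5808, -0.14, 0.0318]
time: 11.78
tool_pos: [0.5808, -0.14, 0.0318]
time: 12.4
tool_pos: [0.5808, -0.14, 0.0318]
[ 0.58081461 -0.14003608  0.03180465]
the job is handed in; nothing more can be done
None
```

I pressed the large call button right in and let it come back out. Then I held the shut fingertips above the middle of the plain plate, the rightmost of the three, and handed the job in at about 12.4 s while still pointing there.

- **Button press:** depth readings of the button top went from about 62 mm out to about 56 mm in, so about 6 mm of travel. The press reached about 31 N, and a later picture shows the button back out. The small button was not touched.
- **Pointing:** I held about 25 mm above the plate's upper face for more than 5 s, with no contact force beyond noise. The last picture showed nothing else on the table moved.
- **Height mismatch:** fully pressed, the fingertips read 55.5 mm, while the stated button height implies 52 mm. If the fingertip reading is that much too high, the true gap over the plate is still about 22 mm, within the two to three centimetres asked.
- **Sideways mismatch:** the fingertips appear about 4 mm off their reported position in the scene camera, and the two cameras differ by about 2 mm on the plate's middle. I aimed at a compromise, so pointing may be a few millimetres off centre on the 50 x 100 mm plate.

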